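# Put the last egg away in the egg drawer

## Robot

A 7-joint arm with a two-finger parallel gripper is mounted at the origin on a cart in front of the work surface, level with it; the furniture and walls round the work are solid. World frame = base frame: x ahead of the robot, y to its left, z up, the work surface at z = 0. Lengths are in m, angles in rad, forces in N, time in s.
With the tool pointing down it reaches from about 0.425 to 0.975 m from the base axis. Payload 16.7 kg.
Tool frame: the origin (TCP) lies between the finger pads; the fingertips stand 22 mm ahead of it and the grasp point (between the pads) lies 3 mm ahead of it; z points along the fingers, y is the line along which they close (so a half turn about z gives the same grasp; the last joint's range is limited). The gripper opens to 85 mm and grips with 20 to 120 N. Pads are 22 mm wide; open, the fingers measure 114 mm over their backs; the gripper's body (76 mm by 85 mm) begins 54 mm behind the grasp point. The pads swing forward as they close: fully open they stand 13 mm farther back than shut.
Start: joints at [1.139, 0.426, 0.074, 1.606, -0.034, 1.111, -0.067], TCP at [0.188, -0.648, 0.253] pointing down, gripper open.
Joint ranges: [-2.85, 2.85], [-0.5, 2.14], [-1.23, 1.37], [0.21, 2.46], [-1.02, 4.16], [0.16, 2.05], [-2.73, 2.73]. Speed limits (rad/s): [1.89, 1.89, 2.39, 2.39, 3.01, 3.01, 3.01].

## Interface

Orientations are given as a unit quaternion [x, y, z, w].
In Python, from rig import ctrl gives the robot as it stands. Calls block until the motion is done:
- ctrl.move_to(position, orientation): joint-space move of the TCP to a pose.
- ctrl.move_linear(position, orientation=None, max_speed=0.15): straight line of the TCP; orientation=None keeps the orientation; max_speed is the mean speed in m/s.
- ctrl.move_joints(angles): joint-space move.
- ctrl.set_gripper(opening, f_grip=None): finger opening in m; f_grip is the grip in N (None keeps the last); returns when the fingers have stopped.
- ctrl.wait(seconds).
- ctrl.inverse_kinematics(position, orientation): joint angles nearest the present ones, or None.
- ctrl.observe(): the state.
- ctrl.get_image(name): name is "scene" or "side" or "wrist"; returns a dict with "img" (384x512x3 uint8, red, green, blue), "K" (3x3 intrinsics, pixels), "k1" (the pictures are not rectified: a ray, as slopes to the right and down, at radius r is drawn at 1 + k1 r^2 times it, then the intrinsics apply), "R" (3x3) and "t" (3): a world point X has camera coordinates R X + t. Camera axes: x right, y down, z forward; pixel columns grow to the right and rows downward; lengths in m; the calibration is good to about 2 mm. A picture is of the moment at which its call begins. There is no depth.
A pose or a line that the arm cannot do raises ctrl.MotionError and nothing moves.
- ctrl.job_done(): hands the job in; it is judged then, once.
Trained networks look in a picture, given as the dict that the camera call returned (one of the last four; its "shot" number tells which), for a name from the list of things; names that differ only in an ending like _2 or _b are one class to them, and where a whole thing is asked for, a point or a joint stands for the part that bears it (a point fixed in the world has none). Each returns a list of dicts, best first, with "score" (0 to 1); they miss things now and then, are a little off and sometimes report something else, mostly with a low value. They report only what shows in the picture. A call takes as long as a camera call.
- ctrl.recognise(picture, query): "bbox" ([left, top, right, bottom] in pixels, round what is visible of it).
- ctrl.pinpoint(picture, query): "at" ([column, row] in pixels: a listed point, or the origin of a listed thing).
The state is a dict: "t": time; "q": joint angles; "joint_vel": joint speeds; "effort": joint torques, N m; "position": TCP position; "tool_rot": TCP orientation; "wrist_force": force on the tool from outside, world axes, zero at the start; "torque": the same for the moment, N m; "grip_width": finger opening in m; "gripper_force": force on a finger pad.
Only numpy, scipy, OpenCV 4.12 (cv2) and the standard library are available. Lean on these libraries where they do the work, as an engineer would, in place of code of your own. Each camera call takes 0.05 s, during which the arm holds its last target. There are 200 camera calls.

## Task

Take the last egg out of the carton, set it down upright in one of the free cups in the front row of the open egg drawer, and slide the drawer fully shut. Raw eggs: hold and set them down gently so that no shell cracks, push the drawer in smoothly rather than slamming it, and leave the eggs already stored and the other things on the worktop where they are.

Things in the scene. Friction and masses are not known exactly. Their poses are not given: they have to be found in the camera images.
- egg: The last egg: raw, brown, 62 mm long, 46 mm across, about 65 g, standing pointed end down in a carton pocket (lowest 12 mm hidden). Origin at the pointed tip; z up the long axis to the blunt end. Widest 35 mm above the tip. Its shell cracks under more than 15 N a finger, or 45 N of contact forces added up (knock, drop, pressing down); 3 to 8 N a finger holds it.
- egg_middle (a point): Centre of that egg at its widest, 35 mm above its tip. The rigid rim of the pocket holds the egg sideways: fingers that close off-centre press it against the rim, and lifting it while it is pressed there can twist it in the grip.
- carton: Pulp carton for six eggs, fixed, lid folded back. Origin on the worktop under the centre of the base half (116 mm in x, 165 mm in y); the lid tray, 30 mm high, lies beyond it up to x = +196 mm. Pockets at x = -25.5 or 25.5 and y = -51, 0 or 51 mm, rims 24 mm above the worktop, outer edge 25 mm; two posts at (0, -25.5), (0, 25.5) reach 29 mm. The egg is in pocket (-25.5, -51), the rest empty.
- egg_house: Housing of the countertop egg drawer: cream metal box with an oak top, 192 x 250 mm over the top board, 92 mm high, fixed. Origin on the worktop under its centre; its open front faces its -x, the drawer slides out along its -x.
- egg_drawer (a joint): The drawer's slide in m: reads 0 where the drawer stands at the start and grows as it is pushed in. It starts pulled out by 125 to 150 mm. It moves with about 2 N of friction and stays where it is left; no catch, so it must be pushed until its front meets the housing: drawer_face is then at x = -104 mm in the housing's frame.
- drawer_face (a point): Centre of the outer face of the drawer's oak front, 45 mm above the worktop; moves with the drawer, axes parallel to the housing's (push along +x). The front is 240 mm wide, 16 mm thick, and reaches from 6 to 78 mm above the worktop, in the 76 mm wide finger notch at the middle only to 64 mm.
- front_cup_1 (a point): Free cup, front row, left (+y): a round 38 mm hole; this point is the centre of its rim, 28 mm above the worktop, and moves with the drawer. A seated egg's tip is 15 mm below this point. The front row lies 61 mm behind the drawer's outer face, cups 70 mm apart; the drawer's sides are low (32 mm above the worktop).
- front_cup_2 (a point): The same for the middle cup of the front row, free.
- front_cup_3 (a point): The same for the right (-y) cup of the front row, free.
- rear_cup_1 (a point): Left cup of the rear row, 65 mm behind front_cup_1; holds stored_egg_1.
- rear_cup_2 (a point): Middle cup of the rear row; holds stored_egg_2.
- rear_cup_3 (a point): Right cup of the rear row; holds stored_egg_3.
- stored_egg_1: Egg already in the drawer, same size, standing pointed end down in rear_cup_1; origin at its tip. As fragile as the other.
- stored_egg_2: The same in rear_cup_2.
- stored_egg_3: The same in rear_cup_3.
- stored_egg_1_middle (a point): Centre of stored_egg_1, 35 mm above its tip.
- stored_egg_2_middle (a point): Centre of stored_egg_2, 35 mm above its tip.
- stored_egg_3_middle (a point): Centre of stored_egg_3, 35 mm above its tip.
- minute_timer: Wind-up kitchen timer, green and cream, 62 mm across and 50 mm high, standing loose on top of the egg drawer's housing; bystander. Origin under its centre.
- mug: Green mug, 81 mm across, 94 mm high, standing loose at the front right; bystander. Origin at its underside between cup and handle.

How it is judged:
On the way, in this order (a step that is already met when the one before it is completed fails the run):
1. the egg is lifted clear of the carton (z of egg in the frame of carton above 0.045 m), for 0.1 s.
2. the egg stands in a free front-row cup of the drawer, let go, with the drawer still open (((horizontal distance between egg_middle and front_cup_1 below 0.009 m and z of egg_middle in the frame of front_cup_1 between 0.012 and 0.026 m and angle between egg's own z axis and vertical below 0.35 rad) or (horizontal distance between egg_middle and front_cup_2 below 0.009 m and z of egg_middle in the frame of front_cup_2 between 0.012 and 0.026 m and angle between egg's own z axis and vertical below 0.35 rad) or (horizontal distance between egg_middle and front_cup_3 below 0.009 m and z of egg_middle in the frame of front_cup_3 between 0.012 and 0.026 m and angle between egg's own z axis and vertical below 0.35 rad)) and contact force between egg and the fingers below 0.05 N and x of drawer_face in the frame of egg_house below -0.134 m), for 0.2 s.
At the end, for the whole second after the job is handed in: The egg stands in a front-row cup of the drawer (centred within 9 mm, at seated height, within 20 degrees of upright, pointed end down), the three stored eggs stand likewise in their rear-row cups, all at rest, and the drawer is shut to within 5 mm (((horizontal distance between egg_middle and front_cup_1 below 0.009 m and z of egg_middle in the frame of front_cup_1 between 0.012 and 0.026 m and angle between egg's own z axis and vertical below 0.35 rad) or (horizontal distance between egg_middle and front_cup_2 below 0.009 m and z of egg_middle in the frame of front_cup_2 between 0.012 and 0.026 m and angle between egg's own z axis and vertical below 0.35 rad) or (horizontal distance between egg_middle and front_cup_3 below 0.009 m and z of egg_middle in the frame of front_cup_3 between 0.012 and 0.026 m and angle between egg's own z axis and vertical below 0.35 rad)) and horizontal distance between stored_egg_1_middle and rear_cup_1 below 0.009 m and z of stored_egg_1_middle in the frame of rear_cup_1 between 0.012 and 0.026 m and angle between each of stored_egg_1, stored_egg_2, stored_egg_3's own z axis and vertical below 0.35 rad and horizontal distance between stored_egg_2_middle and rear_cup_2 below 0.009 m and z of stored_egg_2_middle in the frame of rear_cup_2 between 0.012 and 0.026 m and horizontal distance between stored_egg_3_middle and rear_cup_3 below 0.009 m and z of stored_egg_3_middle in the frame of rear_cup_3 between 0.012 and 0.026 m and linear speed of each of egg, stored_egg_1, stored_egg_2, stored_egg_3 below 0.03 m/s and x of drawer_face in the frame of egg_house above -0.109 m); the robot touches nothing.
It fails at once if an egg is cracked in the grip: the fingers' contact forces on it add up to more than 30 N (15 N a finger) (contact force between any of egg, stored_egg_1, stored_egg_2, stored_egg_3 and the fingers above 30 N).
It fails at once if an egg is cracked by a knock or by pressing it into its seat: all contact forces on it add up to more than 45 N (contact force between any of egg, stored_egg_1, stored_egg_2, stored_egg_3 and anything else above 45 N).
It fails at once if an egg is dropped: out of the fingers it falls faster than 0.55 m/s, about 15 mm of free fall ((contact force between egg and the fingers below 0.01 N and linear speed of egg above 0.55 m/s) or (contact force between stored_egg_1 and the fingers below 0.01 N and linear speed of stored_egg_1 above 0.55 m/s) or (contact force between stored_egg_2 and the fingers below 0.01 N and linear speed of stored_egg_2 above 0.55 m/s) or (contact force between stored_egg_3 and the fingers below 0.01 N and linear speed of stored_egg_3 above 0.55 m/s)).
It fails at once if the drawer is slammed (faster than 0.4 m/s) (velocity of joint egg_drawer above 0.4 m/s).
It fails at once if a bystander is pushed more than 40 mm or knocked over (distance of any of minute_timer, mug from where it was at the start of the episode above 0.04 m or angle between any of minute_timer, mug's own z axis and vertical above 0.5 rad).
It also fails if it takes over 53 s, if anything falls off the work surface, if the arm or the gripper's body presses on something with over 40 N, if the wrist force passes 120 N, or if a joint passes its speed limit or range.

## Working session

There is one attempt and no reset: what is moved stays moved. The work goes in short steps, each a Python script; the robot and the scene stay as the last script left them, time stands still between calls to the robot, and variables do not carry over. Pictures are saved under pics/ and viewed, at most 10 in all, crops included, and the job is handed in when it is done.

```bash
ls; mkdir -p pics
cat > h.py <<'E'
import numpy as np, cv2
from rig import ctrl
def ray(p,px):
    K=np.array(p["K"]);k=p["k1"]
    d=np.array([(px[0]-K[0,2])/K[0,0],(px[1]-K[1,2])/K[1,1]]);u=d.copy()
    for _ in range(20): u=d/(1+k*(u@u))
    R=np.array(p["R"]);t=np.array(p["t"])
    v=R.T@np.array([u[0],u[1],1]); return -R.T@t, v/np.linalg.norm(v)
def onz(p,px,z):
    c,v=ray(p,px); return c+v*(z-c[2])/v[2]
def tri(obs):
    A=np.zeros((3,3));b=np.zeros(3);L=[]
    for p,px in obs:
        c,v=ray(p,px);M=np.eye(3)-np.outer(v,v);A+=M;b+=M@c;L.append((M,c))
    X=np.linalg.solve(A,b); return X,[np.linalg.norm(M@(X-c)) for M,c in L]
def proj(p,X):
    c=np.array(p["R"])@X+np.array(p["t"]);u=c[:2]/c[2];u=u*(1+p["k1"]*(u@u));K=np.array(p["K"])
    return np.array([K[0,0]*u[0]+K[0,2],K[1,1]*u[1]+K[1,2]])
def save(p,n): cv2.imwrite("pics/"+n,cv2.cvtColor(p["img"],cv2.COLOR_RGB2BGR))
E
python3 - <<'E'
from h import *
o=ctrl.observe();print(o["t"],o["position"],o["tool_rot"],o["grip_width"])
Z=dict(egg_middle=.047,carton=0,egg_house=0,drawer_face=.045,front_cup_1=.028,rear_cup_1=.028,stored_egg_1_middle=.048,minute_timer=.092,mug=0)
for n in ["scene","side"]:
    p=ctrl.get_image(n);save(p,n+"0.png");print(n,-np.array(p["R"]).T@p["t"])
    for q,z in Z.items():
        for d in ctrl.pinpoint(p,q)[:5]:
            if d["score"]>.2: print(q,round(d["score"],2),np.round(d["at"]),np.round(onz(p,d["at"],z),3))
print(ctrl.observe()["t"])
E
```

```text
pics
rig.py
0.0 [ 0.18823389 -0.64780861  0.25258968] [ 9.90020799e-01  1.40919725e-01 -1.43052479e-04 -6.53623424e-04] 0.08605675857530595
scene [0.02264171 0.97258038 1.16552638]
egg_middle 0.36 [250. 186.] [ 0.605 -0.027  0.047]
egg_middle 0.26 [251. 203.] [0.561 0.043 0.047]
carton 0.94 [210. 287.] [0.504 0.379 0.   ]
carton 0.57 [236. 196.] [0.644 0.004 0.   ]
egg_house 0.61 [214. 188.] [0.74  0.012 0.   ]
drawer_face 0.78 [267. 208.] [0.499 0.033 0.045]
front_cup_1 0.97 [241. 216.] [0.565 0.101 0.028]
front_cup_1 0.83 [259. 194.] [ 0.566 -0.028  0.028]
front_cup_1 0.56 [250. 206.] [0.563 0.04  0.028]
rear_cup_1 0.9 [225. 206.] [0.639 0.087 0.028]
rear_cup_1 0.84 [251. 186.] [ 0.611 -0.046  0.028]
rear_cup_1 0.73 [244. 199.] [0.601 0.024 0.028]
rear_cup_1 0.52 [217. 186.] [0.719 0.018 0.028]
minute_timer 0.73 [204. 164.] [0.786 0.002 0.092]
minute_timer 0.27 [255. 178.] [ 0.59  -0.034  0.092]
mug 0.64 [330. 175.] [ 0.396 -0.29   0.   ]
side [0.20657537 0.9114627  0.87614832]
egg_middle 0.82 [233. 295.] [0.481 0.326 0.047]
egg_middle 0.54 [196. 198.] [0.713 0.052 0.047]
carton 0.84 [217. 324.] [0.497 0.382 0.   ]
carton 0.68 [217. 220.] [0.643 0.067 0.   ]
egg_house 0.79 [195. 200.] [ 0.738  0.015 -0.   ]
egg_house 0.48 [239. 185.] [ 0.645 -0.099  0.   ]
drawer_face 0.96 [267. 212.] [0.507 0.034 0.045]
drawer_face 0.55 [218. 322.] [0.481 0.404 0.045]
drawer_face 0.21 [240. 185.] [ 0.62  -0.051  0.045]
front_cup_1 0.86 [244. 212.] [0.571 0.038 0.028]
front_cup_1 0.78 [256. 197.] [ 0.563 -0.033  0.028]
rear_cup_1 0.94 [212. 224.] [0.635 0.114 0.028]
rear_cup_1 0.68 [229. 201.] [0.63  0.01  0.028]
rear_cup_1 0.58 [241. 189.] [ 0.62  -0.053  0.028]
stored_egg_1_middle 0.6 [217. 214.] [0.628 0.093 0.048]
minute_timer 0.86 [181. 169.] [0.783 0.002 0.092]
minute_timer 0.68 [240. 195.] [0.58  0.044 0.092]
mug 0.66 [240. 194.] [ 0.626 -0.061  0.   ]
mug 0.57 [329. 168.] [ 0.41  -0.288  0.   ]
1.0
```

View pics/scene0.png

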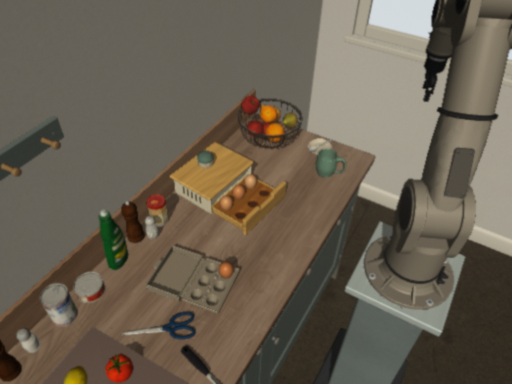

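View pics/side0.png

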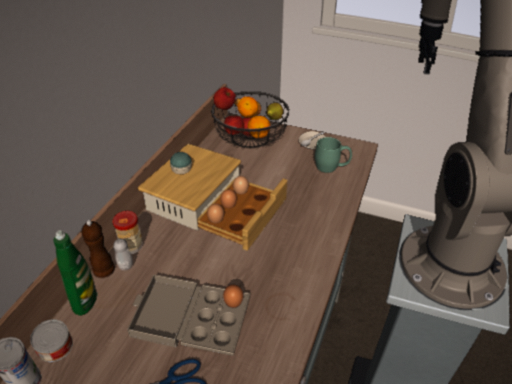

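Both pictures agree: the egg is at scene (226,269) and side (233,295). The carton is square to the world, the drawer front is near (0.503,0.034), and three front cups are free. Next I take wrist views over the drawer and over the egg.

Run:
```python
from h import *
D=[1,0,0,0]
ctrl.move_to([0.55,0.03,0.33],D);print(ctrl.observe()["t"])
p=ctrl.get_image("wrist");save(p,"w1.png");print(-np.array(p["R"]).T@p["t"])
for q,z in dict(drawer_face=.045,front_cup_1=.028,rear_cup_1=.028,stored_egg_1_middle=.048,egg_house=0).items():
    for d in ctrl.pinpoint(p,q)[:5]:
        if d["score"]>.2: print(q,round(d["score"],2),np.round(d["at"]),np.round(onz(p,d["at"],z),4))
ctrl.move_to([0.46,0.33,0.25],D);print(ctrl.observe()["t"])
p=ctrl.get_image("wrist");save(p,"w2.png")
for q,z in dict(egg_middle=.047,egg=.012,carton=0).items():
    for d in ctrl.pinpoint(p,q)[:3]:
        if d["score"]>.2: print(q,round(d["score"],2),np.round(d["at"]),np.round(onz(p,d["at"],z),4))
    for d in ctrl.recognise(p,q)[:2]: print(q,round(d["score"],2),np.round(d["bbox"]))
```

```text
3.725
[0.61635379 0.02906076 0.4505034 ]
drawer_face 0.92 [255. 193.] [0.5071 0.0259 0.045 ]
front_cup_1 0.84 [302. 158.] [ 0.5558 -0.0451  0.028 ]
front_cup_1 0.83 [209. 147.] [0.5732 0.0937 0.028 ]
front_cup_1 0.59 [254. 155.] [0.5606 0.027  0.028 ]
rear_cup_1 0.97 [212. 102.] [0.6373 0.086  0.028 ]
rear_cup_1 0.92 [262. 107.] [0.6298 0.0152 0.028 ]
rear_cup_1 0.63 [309. 115.] [ 0.6186 -0.0525  0.028 ]
stored_egg_1_middle 0.89 [211.  98.] [0.6409 0.0852 0.048 ]
stored_egg_1_middle 0.25 [433. 243.] [ 0.4267 -0.2541  0.048 ]
egg_house 0.77 [268.  25.] [0.7447 0.0065 0.    ]
5.25
egg_middle 0.88 [258. 155.] [0.4844 0.3221 0.047 ]
egg_middle 0.93 [235. 137. 277. 177.]
egg 0.63 [258. 155.] [0.4808 0.3211 0.012 ]
egg 0.94 [239. 138. 276. 174.]
carton 0.69 [212. 138.] [0.5008 0.3802 0.    ]
carton 0.62 [511.  88.] [ 0.5654 -0.0018  0.    ]
carton 0.45 [456.  76.] [0.5784 0.0737 0.    ]
carton 0.87 [106.   2. 287. 196.]
```

Run:
```python
import cv2,numpy as np
a=cv2.imread("pics/w1.png");b=cv2.imread("pics/w2.png")
cv2.imwrite("pics/v12.png",np.hstack([a[0:290,110:400],b[0:290,110:400]])[:, :].repeat(1,0) if 0 else cv2.resize(np.hstack([a[0:290,130:380],b[0:290,100:350]]),(800,464)))
```

```text
(no output)
```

View pics/v12.png

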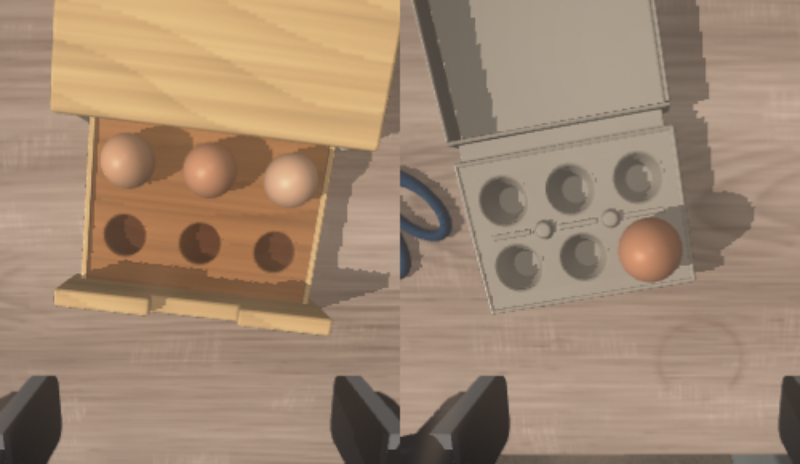

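Left half: three free cups, with the drawer yawed about -0.12 rad. Right half: the egg sits in the carton's near-right pocket, carton yaw about +0.14. I measure the egg from straight above before grasping.

```bash
cat >> h.py <<'E'
def Q(y): return [np.cos(y/2),np.sin(y/2),0,0]
def eggblob(p,X):
    u,v=proj(p,X).astype(int);hsv=cv2.cvtColor(p["img"],cv2.COLOR_RGB2HSV)
    m=((hsv[...,0]<14)&(hsv[...,1]>110)&(hsv[...,2]>50)).astype(np.uint8)
    n,l,s,c=cv2.connectedComponentsWithStats(m)
    k=l[v,u];return c[k],s[k]
E
python3 - <<'E'
from h import *
E0=np.array([.4835,.323,.047])
for z in [.2,.15]:
    ctrl.move_to([E0[0]-.066,E0[1],z],Q(0))
    p=ctrl.get_image("wrist");save(p,f"e{z}.png")
    c,s=eggblob(p,E0);print(c,s,onz(p,c,.047),onz(p,[s[0]+s[2]/2-.5,s[1]+s[3]/2-.5],.047))
    d=ctrl.pinpoint(p,"egg_middle")[0];print(d["score"],onz(p,d["at"],.047))
    print([ (round(d["score"],2),np.round(onz(p,d["at"],0),4)) for d in ctrl.pinpoint(p,"carton")[:2]])
print(ctrl.observe()["t"])
a=p["img"];cv2.imwrite("pics/v3.png",cv2.cvtColor(a,cv2.COLOR_RGB2BGR))
E
```

```text
[246.47016535 115.41696621] [ 226   94   43   45 1391] [0.4840355  0.32792372 0.047     ] [0.48350848 0.32743281 0.047     ]
0.95 [0.48060765 0.32417746 0.047     ]
[(0.84, array([0.5015, 0.3779, 0.    ]))]
[246.89097253 115.678587  ] [ 221   88   56   57 2293] [0.48409478 0.32702855 0.047     ] [0.48385596 0.32580301 0.047     ]
0.97 [0.48066122 0.3236722  0.047     ]
[(0.68, array([0.5024, 0.3791, 0.    ]))]
6.5833
```

View pics/v3.png

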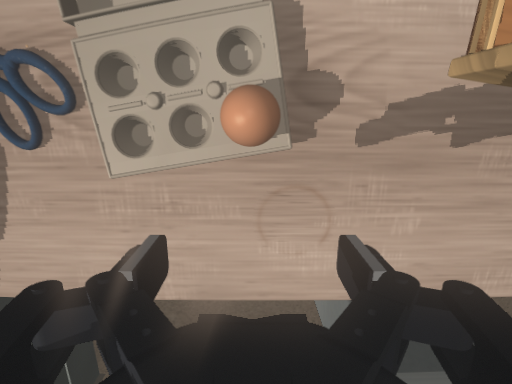

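Run:
```python
import cv2,numpy as np
for f in ["e0.2","e0.15"]:
    a=cv2.imread(f"pics/{f}.png");b=a.astype(int)
    m=((b[...,2]-b[...,0])>1.0*b[...,0]*0.6).astype(np.uint8)
    m[:, 300:]=0
    n,l,s,c=cv2.connectedComponentsWithStats(m);k=l[115,247];print(s[k],c[k])
    cs,_=cv2.findContours((l==k).astype(np.uint8),0,1);print(cv2.minEnclosingCircle(max(cs,key=len)),cv2.fitEllipse(max(cs,key=len)))
```

```text
[ 226   91   48   49 1866] [249.59807074 114.74437299]
((249.72579956054688, 114.82257843017578), 24.635051727294922) ((249.59548950195312, 114.75579833984375), (47.242767333984375, 48.470523834228516), 8.366130828857422)
[ 220   85   60   61 2838] [249.62790698 115.06483439]
((249.61904907226562, 115.23015594482422), 30.44611930847168) ((249.62258911132812, 115.0782241821289), (58.322689056396484, 60.1488151550293), 5.933083534240723)
```

Run:
```python
from h import *
X=[.4846,.3249];q=Q(.14)
ctrl.set_gripper(.064,20)
ctrl.move_to([*X,.12],q);ctrl.move_linear([*X,.050],max_speed=.08)
o=ctrl.observe();print(o["t"],o["position"],np.round(o["wrist_force"],2),o["gripper_force"])
w=.052
while w>.043:
    ctrl.set_gripper(w,20);o=ctrl.observe()
    print(round(w,4),round(o["grip_width"],4),np.round(o["gripper_force"],2),np.round(o["wrist_force"],2))
    if np.max(o["gripper_force"])>.8 or np.linalg.norm(o["wrist_force"][:2])>2: break
    w-=.001
print(ctrl.observe()["t"])
```

```text
8.35 [0.48484336 0.32513632 0.05041194] [-0.72 -0.14  0.51] 0.0
0.052 0.0519 0.0 [ 0.    0.02 -0.29]
0.051 0.0511 0.0 [ 1.04 -0.05 -0.46]
0.05 0.05 0.0 [ 0.61 -1.11 -1.05]
0.049 0.0489 0.0 [-0.45 -0.54  0.32]
0.048 0.0478 0.0 [ 0.2  -0.11  1.04]
0.047 0.047 0.0 [0.69 0.82 0.9 ]
0.046 0.0458 0.21 [-0.19 -0.72  0.1 ]
0.045 0.0453 9.67 [ 0.69 -0.88  3.09]
10.1417
```

Contact was symmetric, with sideways force under 1 N. I ease the grip a little and lift.

Run:
```python
from h import *
ctrl.set_gripper(.0453,20);o=ctrl.observe();print(o["grip_width"],o["gripper_force"],np.round(o["wrist_force"],2))
P=np.array(o["position"])
ctrl.move_linear([P[0],P[1],.075],max_speed=.04);o=ctrl.observe();print(o["grip_width"],o["gripper_force"],np.round(o["wrist_force"],2))
ctrl.move_linear([P[0],P[1],.20],max_speed=.15);o=ctrl.observe();print(o["grip_width"],o["gripper_force"],np.round(o["wrist_force"],2))
ctrl.move_to([.497,.03,.22],Q(-.124));ctrl.wait(.2)
p=ctrl.get_image("wrist");save(p,"c1.png")
for q,z in dict(drawer_face=.045,front_cup_1=.028,rear_cup_1=.028).items():
    for d in ctrl.pinpoint(p,q)[:5]:
        if d["score"]>.2: print(q,round(d["score"],2),np.round(d["at"],1),np.round(onz(p,d["at"],z),4))
o=ctrl.observe();print(o["t"],o["gripper_force"],o["position"])
import pickle;pickle.dump({k:p[k] for k in ["img","K","k1","R","t"]},open("c1.pkl","wb"))
```

```text
0.045430795906194574 7.055663913488388 [ 0.82 -1.75  3.05]
0.045720962005007186 6.9238147884607315 [-0.45 -0.22 -0.4 ]
0.045720093620024674 6.924596652388573 [ 0.44  1.01 -0.67]
drawer_face 0.56 [253.3 172.3] [0.5061 0.0293 0.045 ]
front_cup_1 0.94 [186.2 113.9] [0.5744 0.093  0.028 ]
front_cup_1 0.86 [248.2 117.7] [0.5623 0.0279 0.028 ]
front_cup_1 0.86 [315.2 116.6] [ 0.5548 -0.0433  0.028 ]
front_cup_1 0.64 [313.4  53.9] [ 0.6171 -0.0459  0.028 ]
rear_cup_1 0.51 [254.4  52.5] [0.6255 0.0136 0.028 ]
13.65 6.924230754375458 [0.49703911 0.03044526 0.21994731]
```

View pics/c1.png

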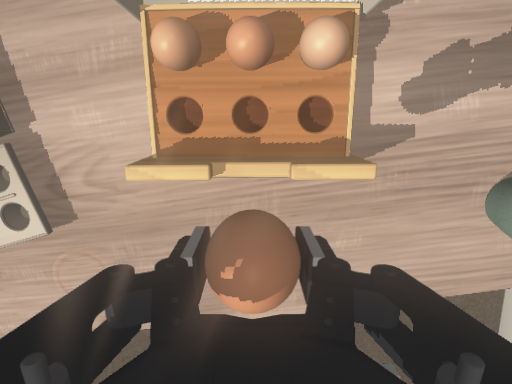

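Run:
```python
import pickle
from h import *
p=pickle.load(open("c1.pkl","rb"))
g=cv2.cvtColor(p["img"],cv2.COLOR_RGB2GRAY)
for T in (80,90):
  P=[]
  for c in [(185,115),(250,115),(315,115)]:
    x,y=c;r=g[y-24:y+25,x-28:x+29]
    m=(r<T).astype(np.uint8);n,l,s,ce=cv2.connectedComponentsWithStats(m)
    k=1+np.argmax(s[1:,4]);cs,_=cv2.findContours((l==k).astype(np.uint8),0,1);cc,R=cv2.minEnclosingCircle(max(cs,key=len))
    px=np.array(cc)+[x-28,y-24];X=onz(p,px,.028);P.append(X);print(T,s[k],np.round(px,1),round(R,1),np.round(X,4))
  d=P[0]-P[2];print(np.mean(P,0),np.linalg.norm(d),np.arctan2(-d[0],d[1]))
```

```text
80 [ 23  17  18  25 200] [186.9 119.6] 12.6 [0.5685 0.0933 0.028 ]
80 [ 12   6  28  35 461] [250.2 114.3] 17.4 [0.5655 0.0254 0.028 ]
80 [ 12   6  26  35 396] [314.5 114.1] 17.3 [ 0.5575 -0.0427  0.028 ]
[0.56382253 0.02533341 0.028     ] 0.13642969420838566 -0.08080204459600913
90 [ 11   6  33  36 618] [184.9 114.9] 17.9 [0.5736 0.0946 0.028 ]
90 [ 11   6  32  36 609] [250.1 114.3] 17.8 [0.5655 0.0255 0.028 ]
90 [ 11   6  33  35 635] [314.4 114.1] 17.5 [ 0.5574 -0.0425  0.028 ]
[0.56552971 0.02584699 0.028     ] 0.1380845336134551 -0.11729259674748686
```

Run:
```python
from h import *
X=[.5655,.0256];q=Q(-.12)
ctrl.move_to([*X,.14],q);ctrl.wait(.3);f0=np.array(ctrl.observe()["wrist_force"]);o=ctrl.observe()
ctrl.move_linear([*X,.060],max_speed=.08)
z=.060
while z>.052:
    z-=.001;ctrl.move_linear([*X,z],max_speed=.02);ctrl.wait(.05);o=ctrl.observe();f=np.array(o["wrist_force"])-f0
    print(round(z,4),np.round(o["position"],4),np.round(f,2),round(o["gripper_force"],2))
    if f[2]>3 or o["gripper_force"]>10: break
print(o["t"])
p=ctrl.get_image("wrist");save(p,"d1.png")
```

```text
0.059 [0.5656 0.0255 0.0592] [ 0.47  0.49 -0.49] 6.92
0.058 [0.5655 0.0256 0.058 ] [-1.    0.08  1.4 ] 6.92
0.057 [0.5655 0.0256 0.057 ] [-1.22  0.66 -0.06] 6.92
0.056 [0.5655 0.0256 0.056 ] [ 0.13  0.43 -0.3 ] 6.92
0.055 [0.5655 0.0256 0.055 ] [-1.09  1.13  0.42] 6.92
0.054 [0.5655 0.0256 0.054 ] [-1.12  0.2  -0.01] 6.92
0.053 [0.5656 0.0255 0.053 ] [-0.76  0.09  1.52] 6.95
0.052 [0.5657 0.0254 0.0521] [ 0.09 -1.65  2.74] 7.05
18.0
```

View pics/d1.png

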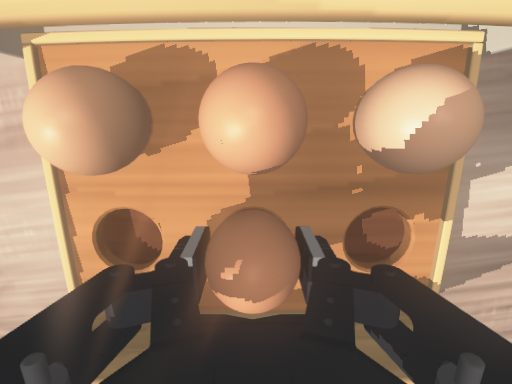

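The egg is in the middle cup (253,260), in line with the free cups at (128,240) and (377,238), and the wrist force shows light seat contact. Releasing now.

Run:
```python
from h import *
for w in (.0457,.0465,.048,.052,.064):
    ctrl.set_gripper(w,20);o=ctrl.observe();print(w,o["gripper_force"],np.round(o["wrist_force"],2))
ctrl.move_linear([.5655,.0256,.12],max_speed=.08)
ctrl.move_to([.500,.033,.20],Q(-.12));ctrl.wait(.2)
p=ctrl.get_image("wrist");save(p,"r1.png")
for q,z in dict(drawer_face=.045,stored_egg_1_middle=.048,egg_middle=.048).items():
    for d in ctrl.pinpoint(p,q)[:5]:
        if d["score"]>.2: print(q,round(d["score"],2),np.round(d["at"],1),np.round(onz(p,d["at"],z),4))
print(ctrl.observe()["t"])
```

```text
0.0457 1.8434444535523653 [ 0.55 -3.15  2.46]
0.0465 0.38884134963154793 [ 0.58 -0.27 -0.45]
0.048 0.0 [-0.15  0.26 -0.02]
0.052 0.0 [ 0.41  0.86 -0.04]
0.064 0.0 [ 0.12 -0.76 -0.64]
drawer_face 0.97 [254.8 179.4] [0.5056 0.03   0.045 ]
stored_egg_1_middle 0.86 [173.3  40.5] [0.6387 0.0861 0.048 ]
egg_middle 0.92 [252.8 118.2] [0.5641 0.0249 0.048 ]
egg_middle 0.63 [255.2 176.5] [0.509  0.0292 0.048 ]
21.0833
```

View pics/r1.png

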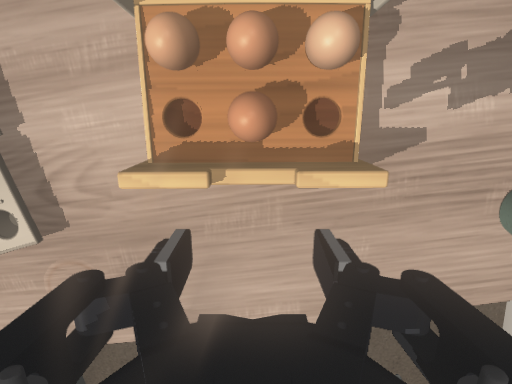

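The egg stands at (252,117), in line with the cups; the stored eggs haven't moved. Next I push the drawer shut with closed fingers at its middle.

Run:
```python
from h import *
F=np.array([.505,.0325]);u=np.array([np.cos(.12),-np.sin(.12)]);z=.065
ctrl.set_gripper(0.0,20)
P=lambda s:[*(F+u*s),z]
ctrl.move_to([*(F-u*.055),.13],Q(-.12));ctrl.move_linear(P(-.055),max_speed=.12);ctrl.wait(.2)
f0=np.array(ctrl.observe()["wrist_force"])[:2]
def f(): return (np.array(ctrl.observe()["wrist_force"])[:2]-f0)@u
s=-.03;ctrl.move_linear(P(s),max_speed=.08)
while s<0:
    s+=.003;ctrl.move_linear(P(s),max_speed=.03)
    if f()<-1.7 and (ctrl.wait(.1) or f()<-1.2): break
print("contact",s,f(),ctrl.observe()["t"])
ctrl.move_linear(P(s+.112),max_speed=.06);s+=.112;print(f(),ctrl.observe()["t"])
for _ in range(16):
    s+=.003;ctrl.move_linear(P(s),max_speed=.03);g=f();print(round(s,3),round(g,1))
    if g<-10: break
o=ctrl.observe();print(o["t"],o["position"])
p=ctrl.get_image("side");save(p,"s1.png")
```

```text
contact 0.0029999999999999957 -0.2644468227406356 26.25
-1.6566604458699585 28.2667
0.118 -1.1
0.121 -1.2
0.124 0.3
0.127 -0.4
0.13 -3.7
0.133 -21.8
29.7667 [0.6339883  0.01700769 0.0642394 ]
```

Run:
```python
from h import *
F=np.array([.505,.0325]);u=np.array([np.cos(.12),-np.sin(.12)])
ctrl.move_linear([*(F+u*.06),.065],max_speed=.1)
ctrl.move_linear([*(F+u*.03),.25],max_speed=.15);ctrl.wait(.3)
p=ctrl.get_image("wrist");save(p,"f.png");s=ctrl.get_image("side");save(s,"fs.png")
for n,pp in(("w",p),("s",s)):
  for q,z in dict(drawer_face=.045,egg_house=0).items():
    for d in ctrl.pinpoint(pp,q)[:2]: print(n,q,round(d["score"],2),np.round(d["at"]),np.round(onz(pp,d["at"],z),4))
print(ctrl.observe()["t"])
a=cv2.imread("pics/f.png");b=cv2.resize(cv2.imread("pics/fs.png")[120:280,100:313],(512,384))
cv2.imwrite("pics/vf.png",cv2.resize(np.hstack([a,b]),(800,300)))
```

```text
w drawer_face 0.76 [254.  73.] [0.6457 0.0142 0.045 ]
w egg_house 0.56 [  9. 221.] [0.5019 0.3846 0.    ]
s drawer_face 0.74 [222. 197.] [0.6449 0.0213 0.045 ]
s egg_house 0.6 [192. 198.] [0.7519 0.0113 0.    ]
32.7
```

View pics/vf.png

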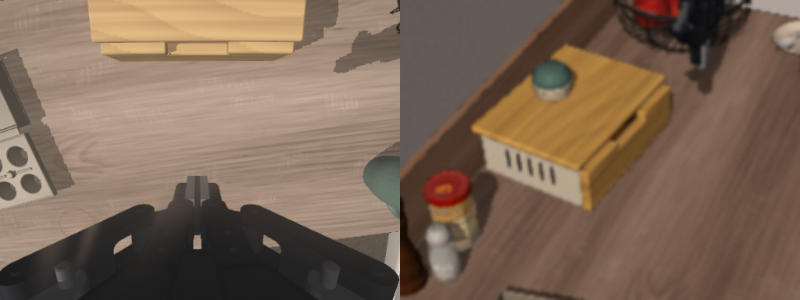

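The drawer front sits flush against the housing (wrist view about (200,48)), and the timer and mug haven't moved. The arm is clear, so I hand the job in.

```bash
python3 -c "
from rig import ctrl
print(ctrl.job_done())"
```

```text
the job is handed in; nothing more can be done
None
```

The egg is upright in the middle front cup, the drawer is pushed shut against its stop, and the job is handed in at about 33 s of the 53 s; the hand-in returned no verdict.

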